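Load the hand press for a lino print

TASK

Load the little hand press for a print: seat the carved block, carved face up, in the pocket in the middle of the bed, lay one bearer in the channel to the left of it and the other in the channel to the right, and put the card squarely on top of the block. Then lower the platen over the two guide posts so that it lies level on the lot. Leave the open water jar where it stands, and let go of everything.

Things in the scene. Friction and masses are not known exactly. Their poses are not given: they have to be found in the camera images.
- press: Press bed, fixed wooden board 160 (x) x 240 (y) x 18 mm; origin: centre of underside. Sunk 3 mm into its top (floors at z = 15): cork-lined pocket 60 (x) x 74 (y) mm for the block at x = y = 0; bearer channels 112 (x) x 28 (y) mm at x = 0, y = +75 and y = -75 mm. Steel guide posts, 12 mm thick with tapered tips, tips at z = 80, at two diagonal corners, (x, y) = (60, 102) and (-60, -102) mm.
- block: Lino block: plywood with a dark carved twig on top, 50 (x) x 64 (y) x 24 mm high, loose, 0.08 kg. Origin: centre of underside, z up through the carved face; it lies carved face up. Fits the pocket either end first. Hold it across its 50 mm (along x), fingertips at least 6 mm above its underside so that they clear the pocket's rim.
- card: Card: plain brown stiff board, 60 (x) x 76 (y) x 6 mm thick, loose, 0.02 kg, lying flat; origin: centre of underside. Both faces alike, either end first. On the block it overhangs 5 mm at each x side and 6 mm at each y side. Hold it with the fingertips by the edges of its 60 mm (along x).
- bearer_1: Bearer: plain light wooden rail, 100 (x, length) x 18 (y) x 30 mm high (as tall as block and card together), loose, 0.06 kg; origin: centre of underside. One of two exactly alike: either may go to either side, either end first. Hold it across its 18 mm (along y) at mid-length, fingertips at least 8 mm above its underside so that they clear the channel's rim.
- bearer_2: The other bearer, exactly like the first: 100 (x, length) x 18 (y) x 30 mm high, loose, origin: centre of underside.
- platen: Platen: wooden top plate of the press, 150 (x) x 232 (y) x 15 mm, loose, 0.4 kg; origin: centre of underside. Dark bar handle centred on top, 24 (x) x 90 (y) mm, up to z = 49: hold it across its 24 mm. Two through holes, 20 mm wide, for the posts, at (x, y) = (60, 102) and (-60, -102) mm, so it fits either of two ways, half a turn apart. In place its underside is 45 mm above the table.
- water_jar: Bystander: open clear glass jar part full of water, 72 mm in diameter, 82 mm tall, standing loose on the table; origin: centre of underside. To be left where it is.
There are look-alikes about, which are no part of the job. What is shaped like the bearer_2 but turquoise is not meant.

How it is judged (in metres and radians):
At the end, for the whole second after the job is handed in: Block on the floor of the pocket, carved face up; a bearer on the floor of each channel (within 10 mm); card flat on the block, within 10 mm and 0.2 rad; platen over both posts, level within 0.03 rad, underside 42 to 48 mm above the table; all released and at rest (x of block in the frame of press between -0.009 and 0.009 m and y of block in the frame of press between -0.009 and 0.009 m and z of block in the frame of press below 0.0167 m and angle between each of block, platen's own z axis and vertical below 0.03 rad and (((y of bearer_1 in the frame of press between 0.065 and 0.085 m and x of bearer_1 in the frame of press between -0.01 and 0.01 m and z of bearer_1 in the frame of press below 0.0167 m and angle between bearer_1's own z axis and vertical below 0.03 rad and angle between the x axis of bearer_1 and the x axis of press, either way round below 0.15 rad) and (y of bearer_2 in the frame of press between -0.085 and -0.065 m and x of bearer_2 in the frame of press between -0.01 and 0.01 m and z of bearer_2 in the frame of press below 0.0167 m and angle between bearer_2's own z axis and vertical below 0.03 rad and angle between the x axis of bearer_2 and the x axis of press, either way round below 0.15 rad)) or ((y of bearer_1 in the frame of press between -0.085 and -0.065 m and x of bearer_1 in the frame of press between -0.01 and 0.01 m and z of bearer_1 in the frame of press below 0.0167 m and angle between bearer_1's own z axis and vertical below 0.03 rad and angle between the x axis of bearer_1 and the x axis of press, either way round below 0.15 rad) and (y of bearer_2 in the frame of press between 0.065 and 0.085 m and x of bearer_2 in the frame of press between -0.01 and 0.01 m and z of bearer_2 in the frame of press below 0.0167 m and angle between bearer_2's own z axis and vertical below 0.03 rad and angle between the x axis of bearer_2 and the x axis of press, either way round below 0.15 rad))) and x of card in the frame of block between -0.01 and 0.01 m and y of card in the frame of block between -0.01 and 0.01 m and angle between the x axis of card and the x axis of block, either way round below 0.2 rad and z of card in the frame of block between 0.0225 and 0.0265 m and horizontal distance between platen and press below 0.009 m and angle between the x axis of platen and the x axis of press, either way round below 0.1 rad and z of platen in the frame of press between 0.042 and 0.048 m and linear speed of each of bearer_1, bearer_2, card, block, platen below 0.02 m/s and angular speed of each of bearer_1, bearer_2, card, block, platen below 0.2 rad/s); the robot touches nothing.
It fails at once if the water jar is pushed more than 15 mm or tipped (distance of water_jar from where it was at the start of the episode above 0.015 m or angle between water_jar's own z axis and vertical above 0.25 rad).
It also fails if it takes over 131 s, if anything falls off the work surface, if the arm or the gripper's body presses on something with over 40 N, if the wrist force passes 120 N, or if a joint passes its speed limit or range.

ROBOT

A 6-joint arm with a two-finger parallel gripper is mounted at the origin on a cart in front of the work surface, level with it; the furniture and walls round the work are solid. World frame = base frame: x ahead of the robot, y to its left, z up, the work surface at z = 0. Lengths are in m, angles in degrees, forces in N, time in s.
With the tool pointing down it reaches from about 0.325 to 0.85 m from the base axis. Payload 15.5 kg.
Tool frame: the origin (TCP) lies on the centre line of the jaws, within the pads' length; the fingertips stand 19 mm ahead of it and the grasp point (between the pads) is the TCP; z points along the fingers, y is the direction in which the jaws open and shut (so a half turn about z gives the same grasp; the last joint's range is limited). The gripper opens to 91 mm and grips with 3 to 60 N. Pads are 32 mm wide; open, the fingers measure 118 mm over their backs; the gripper's body (76 mm by 178 mm) begins 60 mm behind the grasp point.
Start: joints at [-81.331, 28.281, 77.091, -0, 74.628, -5.472], TCP at [0.153, -0.606, 0.233] pointing down, gripper open.
Joint ranges: [-166.48, 166.48], [-47.26, 123.95], [12.59, 153.08], [-70.14, 250.14], [6.76, 159.57], [-176.63, 176.63]. Speed limits (degrees/s): [108.29, 108.29, 147.25, 172.46, 172.46, 172.46].

INTERFACE

Orientations are given as [roll, pitch, yaw] about the fixed x, y, z axes, in that order (R = Rz(yaw) Ry(pitch) Rx(roll)).
In Python, from station import readout, viewer, job gives the robot as it stands.
- The arm moves only by the tool step_arm, never from a script. Its argument "motion" is one flat list of numbers, 4 for each row, row after row: the shift along the tool's x, y, z in m, then the turn about the tool's z in rad. In form: [dx, dy, dz, spin, dx, dy, dz, spin, ...]. A call has 1 to 20 rows; each row is the pose to reach, as a shift and turn from the pose commanded when the call began, along the tool's axes at that moment; what a row does not reach only later rows make up. A row lasts 1/8 s, in which the tool goes at most 62.5 mm and 10.7 degrees, less where a joint would pass 70% of its speed; a pose out of reach is approached as far as the arm can. A call with a gripper value outside its range is refused whole. "fingers" is the closure, from 0 (fully open) to 1 (shut), set as the call begins (left out, the last holds). The fingers move at their own pace and stop on an object; the grip force is fixed at half the most. Time passes only in rows, so rows that repeat a pose let the fingers close. It gives the time, the measured TCP pose, the force and the opening at its end, in the units of the state.
- readout.state(): the state, without advancing time (a new reading comes with each control period).
- viewer.camera(name): name is "side" or "top"; returns a dict with "frame" (400x640x3 uint8, red, green, blue), "fx", "fy", "cx", "cy" (pixels), "R" (3x3) and "t" (3): a world point X has camera coordinates R X + t. Camera axes: x right, y down, z forward; pixel columns grow to the right and rows downward; lengths in m; the calibration is good to about 2 mm. A picture is of the moment at which its call begins. There is no depth.
- job.finish_job(): hands the job in, once; it reports no verdict.
The state is a dict: "time": time; "joint_positions": joint angles; "qvel": joint speeds; "tau": joint torques, N m; "eef_pos": TCP position; "orientation": TCP orientation; "force": force on the tool from outside, world axes, zero at the start; "wrist_torque": the same for the moment, N m; "opening": opening from 0.0 (shut) to 1.0 (fully open).
Only numpy, scipy, OpenCV 4.12 (cv2) and the standard library are available. Lean on these libraries where they do the work, as an engineer would, in place of code of your own. Each camera call takes 0.05 s, during which the arm holds its last target. There are 200 camera calls.

## Working session

There is one attempt and no reset: what is moved stays moved. The work goes in short steps, Python scripts to look and compute and a tool call to move; the robot and the scene stay as the last step left them, time stands still between calls to the robot, and variables do not carry over. Pictures are saved under pics/ and viewed, about 12 in all and at most 16, crops included, and the job is handed in when it is done.

Besides the shell and the picture viewer there is one more tool, called after "Call:" in YAML: its name, and indented under it one key for each argument. step_arm: Moves the arm, as the interface text tells. Its arguments: {"type":"object","properties":{"motion":{"type":"array","items":{"type":"number"}},"fingers":{"type":"number"}},"required":["motion"]}

```bash
mkdir -p pics; cat > h.py <<'E'
import numpy as np, cv2
from station import readout, viewer, job
def snap(n,f=None):
    c=viewer.camera(n)
    if f: cv2.imwrite('pics/'+f,np.ascontiguousarray(c['frame'][:,:,::-1]))
    return c
def ray(c,u,v,z):
    R=np.array(c['R']);t=np.array(c['t']);o=-R.T@t
    d=R.T@np.array([(u-c['cx'])/c['fx'],(v-c['cy'])/c['fy'],1.])
    return o+d*(z-o[2])/d[2]
def proj(c,X):
    p=np.array(c['R'])@np.array(X,float)+np.array(c['t'])
    return np.array([c['fx']*p[0]/p[2]+c['cx'],c['fy']*p[1]/p[2]+c['cy']])
E
python3 - <<'E'
from h import *
s=readout.state();print({k:np.round(s[k],3) for k in('time','eef_pos','orientation','force','opening')})
for n in('top','side'):
    c=snap(n,n+'0.png');R=np.array(c['R']);print(n,-R.T@np.array(c['t']),R.round(3).tolist(),c['fx'],c['fy'],c['cx'],c['cy'])
E
```

```text
{'time': np.float64(0.0), 'eef_pos': array([ 0.153, -0.606,  0.232]), 'orientation': array([-1.7993e+02, -7.0000e-03,  1.4142e+01]), 'force': array([ 0.17 , -0.267, -0.548]), 'opening': np.float64(1.002)}
top [ 0.26487628 -0.04642599  1.34573337] [[0.01, -1.0, -0.013], [-0.981, -0.007, -0.192], [0.192, 0.015, -0.981]] 391.19221187227544 391.19221187227544 315.09897284778936 198.19494634808774
side [ 0.02167109 -1.23276607  0.87978482] [[0.927, -0.376, 0.007], [-0.202, -0.513, -0.834], [0.317, 0.771, -0.552]] 473.0436134221001 473.0436134221001 318.93180505550833 204.38722428253743
```

View pics/top0.png

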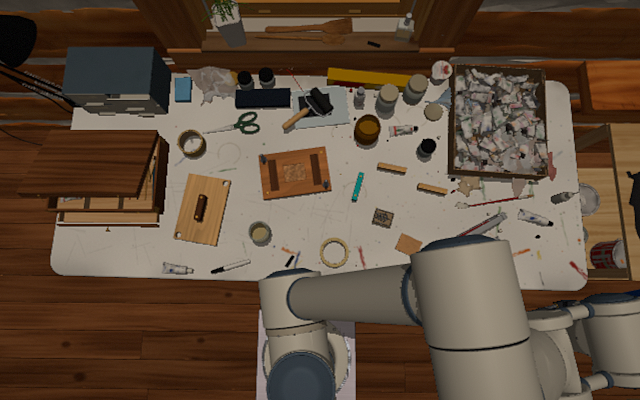

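View pics/side0.png

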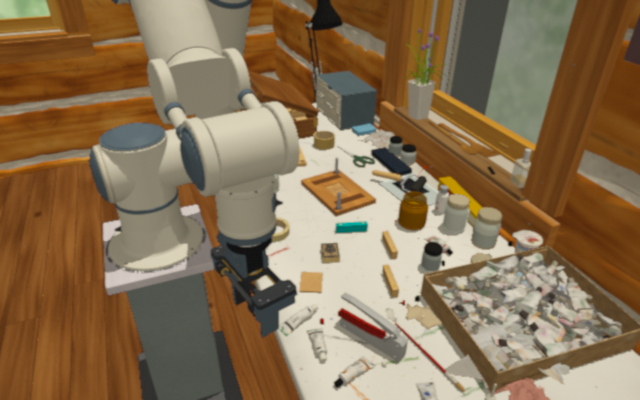

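The top view shows the press at (296,173), wooden bearers at (391,168) and (432,188), the turquoise look-alike at (358,187), the block at (383,217), the card at (408,243) and the platen at (202,210). The glass jar beside the platen is at (260,232). I'll do colour segmentation and one close crop.

```bash
python3 - <<'E'
from h import *
c=snap('top');f=c['frame'];hsv=cv2.cvtColor(f,cv2.COLOR_RGB2HSV)
def seg(name,box,z,lo=60,hi=255,vlo=0):
    u0,v0,u1,v1=box
    m=((hsv[...,1]>=lo)&(hsv[...,1]<=hi)&(hsv[...,2]>=vlo)).astype(np.uint8)
    mm=np.zeros_like(m);mm[v0:v1,u0:u1]=m[v0:v1,u0:u1]
    cs,_=cv2.findContours(mm,cv2.RETR_EXTERNAL,cv2.CHAIN_APPROX_NONE)
    k=max(cs,key=cv2.contourArea)
    w=np.array([ray(c,u,v,z)[:2] for u,v in k[:,0]],np.float32)
    r=cv2.minAreaRect(w);rp=cv2.minAreaRect(k)
    print(name,'ctr',np.round(r[0],4),'size',np.round(r[1],4),'ang',round(r[2],1),'px',np.round(rp[0],1),'area',cv2.contourArea(k))
    cv2.drawContours(big,[(k*S-np.array([170,120])*S)],-1,(255,0,255),1)
S=2.7;x=f[120:265,170:460];S=2.75
big=cv2.resize(x,None,fx=S,fy=S,interpolation=cv2.INTER_CUBIC)
S=1
raw=big.copy()
def seg2(*a,**k):
    seg(*a,**k)
big=np.zeros((145,290,3),np.uint8)
seg2('bear_a',(370,155,412,182),.03)
seg2('bear_b',(412,176,450,200),.03)
seg2('block',(365,200,400,232),.024,lo=40)
seg2('card',(390,228,430,258),.006,lo=60)
seg2('platen',(165,165,235,250),.015,lo=60)
seg2('press',(250,140,338,205),.018,lo=90)
seg2('jar',(243,215,280,250),.0,lo=30)
out=cv2.addWeighted(raw,1,cv2.resize(big,(raw.shape[1],raw.shape[0]),interpolation=cv2.INTER_NEAREST),.6,0)
cv2.imwrite('pics/crop1.png',np.vstack([raw[:,:,::-1],])) 
cv2.imwrite('pics/crop1o.png',out[:,:,::-1])
E
```

```text
bear_a ctr [ 0.6309 -0.2906] size [0.1013 0.0269] ang 78.5 px [391.6 167.9] area 185.0
bear_b ctr [ 0.5576 -0.4271] size [0.104  0.0268] ang 76.7 px [432.2 188.8] area 189.0
block ctr [ 0.4634 -0.2561] size [0.0739 0.0677] ang 72.8 px [382.5 215.9] area 302.5
card ctr [ 0.3661 -0.3444] size [0.0776 0.0609] ang 65.2 px [408.3 245.2] area 351.5
platen ctr [0.4865 0.3663] size [0.1545 0.2339] ang 80.4 px [201.6 208.9] area 2840.5
press ctr [0.6158 0.0481] size [0.1639 0.239 ] ang 8.5 px [294.1 172.7] area 2896.0
jar ctr [0.408  0.1606] size [0.1177 0.1278] ang 0.5 px [261. 232.] area 1224.0
```

View pics/crop1o.png

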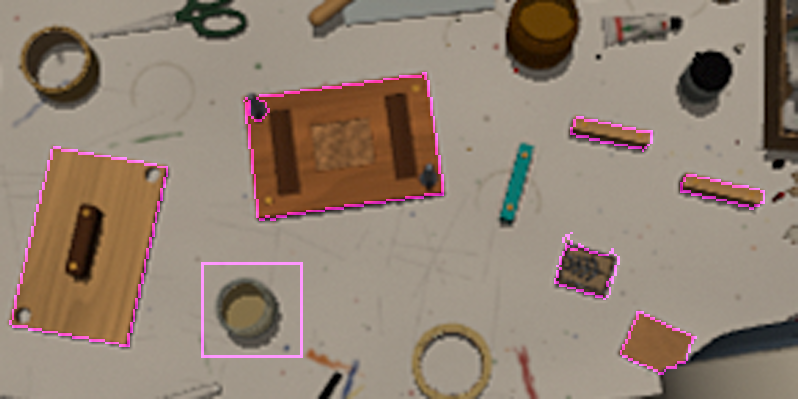

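Every measured size is close to its nominal value. The excess on the rails and block is the visible side face. I'll refine with top-face masks, the press channels, the pocket and the posts.

```bash
cat >> h.py <<'E'
def blob(c,box,z,test,S=4,name='',pr=True):
    "largest blob of test(hsv) in box (upsampled S), as rect in world at height z"
    u0,v0,u1,v1=box
    im=cv2.resize(c['frame'][v0:v1,u0:u1],None,fx=S,fy=S,interpolation=cv2.INTER_CUBIC)
    h=cv2.cvtColor(im,cv2.COLOR_RGB2HSV).astype(int)
    m=test(h[...,0],h[...,1],h[...,2]).astype(np.uint8)
    cs,_=cv2.findContours(m,cv2.RETR_EXTERNAL,cv2.CHAIN_APPROX_NONE)
    if not cs: print(name,'none');return
    k=max(cs,key=cv2.contourArea)[:,0].astype(float)
    k=(k+.5)/S-.5+np.array([u0,v0])
    w=np.array([ray(c,u,v,z)[:2] for u,v in k],np.float32)
    r=cv2.minAreaRect(w)
    if pr: print(name,'ctr',np.round(r[0],4),'size',np.round(r[1],4),'ang',round(r[2],1),'px',k.mean(0).round(1))
    return r,k,w
E
python3 - <<'E'
from h import *
c=snap('top');f=c['frame']
hs=cv2.cvtColor(f,cv2.COLOR_RGB2HSV)
for n,p in dict(bearTop=(391,166),bearside=(391,170),cardp=(408,245),blk=(383,215),chL=(273,175),pocket=(295,172),bed=(285,165),hand=(201,208),plat=(190,190),table=(340,215)).items(): print(n,hs[p[1],p[0]])
for t in(120,140,150,160):
  blob(c,(372,155,412,182),.03,lambda H,s,v:(s>70)&(v>t),name=f'A{t}')
  blob(c,(412,176,452,200),.03,lambda H,s,v:(s>70)&(v>t),name=f'B{t}')
for t in(50,70,80):
  blob(c,(266,158,282,194),.015,lambda H,s,v:v<t,name=f'chL{t}')
  blob(c,(307,152,322,188),.015,lambda H,s,v:v<t,name=f'chR{t}')
  blob(c,(190,188,212,228),.049,lambda H,s,v:v<t+10,name=f'hand{t}')
E
```

```text
bearTop [ 16 149 144]
bearside [ 16 174  41]
cardp [ 15 150 133]
blk [15 24 63]
chL [ 11 182  63]
pocket [ 13 151 130]
bed [ 14 158 103]
hand [ 14 200  51]
plat [ 16 143 160]
table [ 18  37 164]
A120 ctr [ 0.6355 -0.2922] size [0.1008 0.0186] ang 78.6 px [392.1 166.6]
B120 ctr [ 0.5612 -0.4293] size [0.1004 0.0184] ang 76.8 px [432.6 187.7]
A140 ctr [ 0.636  -0.2926] size [0.0993 0.0179] ang 78.0 px [390.8 166.2]
B140 ctr [ 0.5611 -0.4303] size [0.0984 0.0171] ang 77.0 px [433.4 188.4]
A150 ctr [ 0.632  -0.2999] size [0.0835 0.0127] ang 78.6 px [394.9 168.3]
B150 ctr [ 0.5548 -0.4379] size [0.0804 0.0102] ang 79.4 px [435.6 189.6]
A160 ctr [ 0.6262 -0.3126] size [0.0027 0.0078] ang 0.3 px [397.9 169.3]
B160 ctr [ 0.5488 -0.4587] size [0.0035 0.006 ] ang 0.4 px [441.5 191.3]
chL50 ctr [0.6605 0.1226] size [0.0028 0.0027] ang 1.7 px [273.5 160.3]
chR50 ctr [ 0.6835 -0.0236] size [0.0028 0.0071] ang 0.3 px [314.8 154.3]
hand50 ctr [0.482  0.3602] size [0.0316 0.0915] ang 80.4 px [200.5 207.6]
chL70 ctr [0.6082 0.1238] size [0.1102 0.0264] ang 8.9 px [272.9 174.9]
chR70 ctr [ 0.6304 -0.0254] size [0.111  0.0249] ang 8.5 px [315.2 168.9]
hand70 ctr [0.4818 0.3602] size [0.0335 0.0944] ang 80.1 px [200.3 207.9]
chL80 ctr [0.6081 0.1237] size [0.1123 0.0284] ang 9.0 px [272.9 174.9]
chR80 ctr [ 0.6301 -0.0258] size [0.1121 0.0273] ang 8.4 px [315.3 169.1]
hand80 ctr [0.4816 0.3602] size [0.0343 0.0956] ang 80.4 px [200.3 208. ]
```

```bash
cat >> h.py <<'E'
def go(*targets):
    "tool-frame shift+spin from present pose to each (x,y,z,yaw)"
    s=readout.state();p=np.array(s['eef_pos']);y=s['orientation'][2];a=np.radians(y)
    print('t',round(float(s['time']),2),'pos',p.round(4),'rpy',np.round(s['orientation'],2),'open',round(float(s['opening']),3),'F',np.round(s['force'],1))
    X=np.array([np.cos(a),np.sin(a),0]);Y=np.array([np.sin(a),-np.cos(a),0])
    for t in targets:
        d=np.array(t[:3])-p;dy=(t[3]-y+180)%360-180
        print(t,'->',[round(float(v),4) for v in(d@X,d@Y,-d[2],np.radians(-dy))])
E
python3 - <<'E'
from h import *
go((.6355,-.2922,.15,78.6),(.6355,-.2922,.03,78.6))
E
```

```text
t 0.2 pos [ 0.1527 -0.6058  0.2326] rpy [-179.95   -0.     14.14] open 1.0 F [-0.1  0.2  0.3]
(0.6355, -0.2922, 0.15, 78.6) -> [0.5448, -0.1862, 0.0826, -1.125]
(0.6355, -0.2922, 0.03, 78.6) -> [0.5448, -0.1862, 0.2026, -1.125]
```

Call:
step_arm:
  motion: [0.5448,-0.1862,0.0826,-1.125,0.5448,-0.1862,0.0826,-1.125,0.5448,-0.1862,0.0826,-1.125,0.5448,-0.1862,0.0826,-1.125,0.5448,-0.1862,0.0826,-1.125,0.5448,-0.1862,0.0826,-1.125,0.5448,-0.1862,0.0826,-1.125,0.5448,-0.1862,0.0826,-1.125,0.5448,-0.1862,0.0826,-1.125,0.5448,-0.1862,0.0826,-1.125,0.5448,-0.1862,0.0826,-1.125,0.5448,-0.1862,0.0826,-1.125,0.5448,-0.1862,0.0826,-1.125,0.5448,-0.1862,0.0826,-1.125]
  fingers: 0.4

```text
time: 1.95
eef_pos: [0.6349, -0.2932, 0.1507]
orientation: [180.0, 0.0, 78.5]
force: [-0.7, -0.7, 0.2]
opening: 0.604
```

```bash
python3 - <<'E'
from h import *
c=snap('top');s=snap('side');f=c['frame']
a=cv2.resize(f[195:265,350:440],None,fx=4.4,fy=4.4,interpolation=cv2.INTER_CUBIC)
b=cv2.resize(s['frame'][220:300,290:380],None,fx=4.4,fy=4.4,interpolation=cv2.INTER_CUBIC)
b=b[:a.shape[0]]
cv2.imwrite('pics/crop2.png',np.hstack([a,b])[:,:,::-1])
blob(c,(388,228,432,262),.006,lambda H,S,v:(S>90)&(v>90),name='card')
for t in(75,90,105):blob(c,(366,200,400,232),.024,lambda H,S,v:(v<t)|((S>60)&(v>50)),name='blk')
go((.6355,-.2922,.03,78.6))
E
```

```text
card none
blk none
blk none
blk none
t 2.05 pos [ 0.6351 -0.2929  0.1505] rpy [179.99   0.    78.56] open 0.598 F [ 0.1 -1.1 -0.5]
(0.6355, -0.2922, 0.03, 78.6) -> [0.0007, 0.0002, 0.1205, -0.0008]
```

View pics/crop2.png

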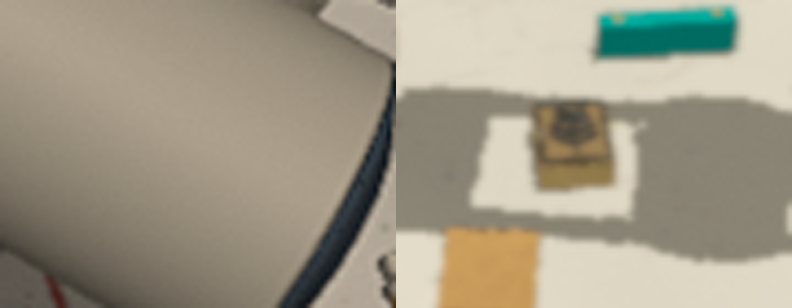

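The arm hides the block and card in the top view, but the side view shows both. I'll grasp the bearer now.

Call:
step_arm:
  motion: [0.0007,0,0.06,0,0.0007,0,0.1,0,0.0007,0,0.1205,0,0.0007,0,0.1205,0,0.0007,0,0.1205,0]

```text
time: 2.68
eef_pos: [0.6366, -0.2923, 0.0315]
orientation: [179.9, 0.0, 78.6]
force: [-0.8, -0.2, -0.7]
opening: 0.601
```

Call:
step_arm:
  motion: [0,0,0,0,0,0,0,0,0,0,0,0,0,0,0,0,0,0,0,0,0,0,0,0]
  fingers: 1

```text
time: 3.42
eef_pos: [0.6357, -0.2917, 0.0299]
orientation: [180.0, 0.0, 78.6]
force: [-0.6, 0.7, 3.3]
opening: 0.192
```

```bash
python3 - <<'E'
from h import *
s=readout.state();p=s['eef_pos']
go((p[0],p[1],.15,78.6),(.6302,-.0256,.15,8.4),(.6302,-.0256,.046,8.4))
E
```

```text
t 3.42 pos [ 0.6357 -0.2917  0.0299] rpy [180.    0.   78.6] open 0.192 F [-0.6  0.7  3.3]
(np.float64(0.6356720940856622), np.float64(-0.2917212709166307), 0.15, 78.6) -> [0.0, 0.0, -0.1201, -0.0]
(0.6302, -0.0256, 0.15, 8.4) -> [0.2598, -0.058, -0.1201, 1.2252]
(0.6302, -0.0256, 0.046, 8.4) -> [0.2598, -0.058, -0.0161, 1.2252]
```

Call:
step_arm:
  motion: [0,0,-0.06,0,0,0,-0.12,0,0,0,-0.12,0,0.2598,-0.058,-0.12,1.2252,0.2598,-0.058,-0.12,1.2252,0.2598,-0.058,-0.12,1.2252,0.2598,-0.058,-0.12,1.2252,0.2598,-0.058,-0.12,1.2252,0.2598,-0.058,-0.12,1.2252,0.2598,-0.058,-0.12,1.2252,0.2598,-0.058,-0.12,1.2252,0.2598,-0.058,-0.12,1.2252,0.2598,-0.058,-0.07,1.2252,0.2598,-0.058,-0.045,1.2252,0.2598,-0.058,-0.045,1.2252]

```text
time: 5.3
eef_pos: [0.6288, -0.0256, 0.073]
orientation: [-179.9, 0.2, 8.5]
force: [0.1, -0.3, -0.1]
opening: 0.199
```

```bash
python3 - <<'E'
from h import *
c=snap('top','top1.png');s=snap('side')
blob(c,(386,226,432,262),.006,lambda H,S,v:(S>90)&(v>90),name='card')
for t in(75,90,105):blob(c,(366,200,400,232),.024,lambda H,S,v:(v<t)|((S>60)&(v>50)),name='blk')
a=cv2.resize(c['frame'][140:260,240:440],None,fx=3.9,fy=3.9,interpolation=cv2.INTER_CUBIC)
cv2.imwrite('pics/crop3.png',a[:,:,::-1])
go((.6302,-.0256,.0455,8.4))
E
```

```text
card ctr [ 0.3666 -0.3442] size [0.0764 0.0606] ang 65.3 px [408.3 245.1]
blk ctr [ 0.46  -0.255] size [0.0675 0.0606] ang 74.3 px [381.9 217.1]
blk ctr [ 0.4593 -0.2551] size [0.0678 0.0623] ang 74.6 px [381.9 217.3]
blk ctr [ 0.4584 -0.2548] size [0.0687 0.063 ] ang 73.5 px [381.9 217.4]
t 5.4 pos [ 0.6306 -0.0257  0.0755] rpy [ 1.7999e+02 -3.0000e-02  8.4600e+00] open 0.202 F [-0.1  0.1 -0.3]
(0.6302, -0.0256, 0.0455, 8.4) -> [-0.0003, -0.0002, 0.03, 0.001]
```

View pics/crop3.png

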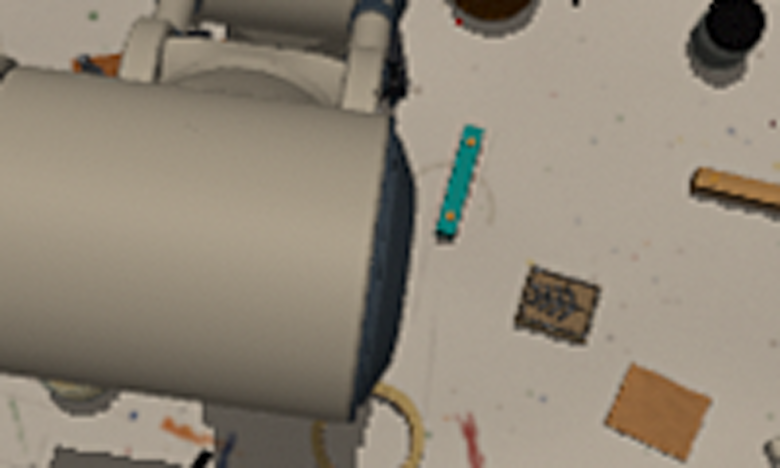

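Block: long side along about 74.5°. Card: centre (0.3664, -0.3443), long side along 65.3°. The held bearer is over the right channel, so I'll lower it now.

Call:
step_arm:
  motion: [-0.0003,0,0.012,0,-0.0003,0,0.02,0,-0.0003,0,0.026,0,-0.0003,0,0.03,0,-0.0003,0,0.0305,0,-0.0003,0,0.0305,0]

```text
time: 6.15
eef_pos: [0.6299, -0.0256, 0.0446]
orientation: [180.0, -0.0, 8.4]
force: [-2.3, 1.3, 5.3]
opening: 0.197
```

Call:
step_arm:
  motion: [0,0,0,0,0,0,0,0,0,0,0,0,0,0,-0.04,0,0,0,-0.1,0,0,0,-0.105,0,0,0,-0.105,0]
  fingers: 0.6

```text
time: 7.02
eef_pos: [0.6298, -0.0256, 0.1494]
orientation: [180.0, -0.0, 8.4]
force: [-0.2, 0.3, -0.7]
opening: 0.4
```

```bash
python3 - <<'E'
from h import *
go((.5612,-.4293,.15,76.8),(.5612,-.4293,.03,76.8))
E
```

```text
t 7.03 pos [ 0.6298 -0.0256  0.1494] rpy [ 1.7999e+02 -3.0000e-02  8.4000e+00] open 0.4 F [-0.2  0.3 -0.7]
(0.5612, -0.4293, 0.15, 76.8) -> [-0.1269, 0.3893, -0.0006, -1.1938]
(0.5612, -0.4293, 0.03, 76.8) -> [-0.1269, 0.3893, 0.1194, -1.1938]
```

Call:
step_arm:
  motion: [-0.1269,0.3893,0,-1.1938,-0.1269,0.3893,0,-1.1938,-0.1269,0.3893,0,-1.1938,-0.1269,0.3893,0,-1.1938,-0.1269,0.3893,0,-1.1938,-0.1269,0.3893,0,-1.1938,-0.1269,0.3893,0,-1.1938,-0.1269,0.3893,0,-1.1938,-0.1269,0.3893,0,-1.1938,-0.1269,0.3893,0.04,-1.1938,-0.1269,0.3893,0.08,-1.1938,-0.1269,0.3893,0.11,-1.1938,-0.1269,0.3893,0.119,-1.1938,-0.1269,0.3893,0.119,-1.1938]
  fingers: 0.4

```text
time: 8.78
eef_pos: [0.5614, -0.4284, 0.0302]
orientation: [-180.0, -0.0, 76.8]
force: [0.4, -0.5, 0.1]
opening: 0.604
```

Call:
step_arm:
  motion: [0,0,0,0,0,0,0,0,0,0,0,0,0,0,0,0,0,0,0,0,0,0,0,0]
  fingers: 1

```text
time: 9.52
eef_pos: [0.5612, -0.4294, 0.0306]
orientation: [180.0, 0.0, 76.8]
force: [-0.7, 0.5, 5.6]
opening: 0.193
```

```bash
python3 - <<'E'
from h import *
c=snap('top','top2.png')
for t in(70,80):
  blob(c,(266,158,282,194),.015,lambda H,s,v:v<t,name=f'chL{t}')
for t in(120,130):blob(c,(305,148,325,190),.045,lambda H,S,v:(S>70)&(v>t),name='bearR')
for t in(75,90,105):blob(c,(366,200,400,232),.024,lambda H,S,v:(v<t)|((S>60)&(v>50)),name='blk')
go((.6082,.1238,.15,8.4),(.6082,.1238,.075,8.4),(.6082,.1238,.0455,8.4))
E
```

```text
chL70 ctr [0.6084 0.1241] size [0.1092 0.0257] ang 8.9 px [272.3 174.8]
chL80 ctr [0.6081 0.1233] size [0.1106 0.027 ] ang 8.2 px [272.9 174.9]
bearR ctr [ 0.6238 -0.0231] size [0.1486 0.0686] ang 0.4 px [314.7 168.5]
bearR ctr [ 0.6369 -0.023 ] size [0.1223 0.0685] ang 0.3 px [315.1 165.3]
blk ctr [ 0.4576 -0.2525] size [0.1114 0.1032] ang 9.4 px [381.2 215.8]
blk ctr [ 0.4638 -0.2549] size [0.1098 0.112 ] ang 2.1 px [381.7 215.5]
blk ctr [ 0.4651 -0.2557] size [0.1092 0.1137] ang 0.4 px [382.  214.5]
t 9.57 pos [ 0.5612 -0.4294  0.0306] rpy [1.7999e+02 1.0000e-02 7.6800e+01] open 0.194 F [-1.   0.5  6.6]
(0.6082, 0.1238, 0.15, 8.4) -> [0.5493, -0.0806, -0.1194, 1.1937]
(0.6082, 0.1238, 0.075, 8.4) -> [0.5493, -0.0806, -0.0444, 1.1937]
(0.6082, 0.1238, 0.0455, 8.4) -> [0.5493, -0.0806, -0.0149, 1.1937]
```

Call:
step_arm:
  motion: [0,0,-0.06,0,0,0,-0.12,0,0.5493,-0.0806,-0.12,1.1937,0.5493,-0.0806,-0.12,1.1937,0.5493,-0.0806,-0.12,1.1937,0.5493,-0.0806,-0.12,1.1937,0.5493,-0.0806,-0.12,1.1937,0.5493,-0.0806,-0.12,1.1937,0.5493,-0.0806,-0.12,1.1937,0.5493,-0.0806,-0.12,1.1937,0.5493,-0.0806,-0.12,1.1937,0.5493,-0.0806,-0.12,1.1937,0.5493,-0.0806,-0.12,1.1937,0.5493,-0.0806,-0.12,1.1937,0.5493,-0.0806,-0.08,1.1937,0.5493,-0.0806,-0.0444,1.1937,0.5493,-0.0806,-0.0444,1.1937]

```text
time: 11.7
eef_pos: [0.6066, 0.1222, 0.0727]
orientation: [-180.0, 0.3, 8.3]
force: [0.5, -1.0, 0.3]
opening: 0.194
```

```bash
python3 - <<'E'
from h import *
go((.6082,.1238,.075,8.4),(.6082,.1238,.0455,8.4))
c=snap('top','top3.png');s=snap('side','side3.png')
for t in(60,75,90):blob(c,(366,200,400,232),.024,lambda H,S,v:(v<t)|((S>60)&(v>50)),name='blk')
cv2.imwrite('pics/crop4.png',np.hstack([cv2.resize(c['frame'][195:235,360:405],(400,356),interpolation=cv2.INTER_CUBIC),cv2.resize(s['frame'][235:275,308:353],(400,356),interpolation=cv2.INTER_CUBIC)])[:,:,::-1])
E
```

```text
t 11.7 pos [0.6066 0.1222 0.0727] rpy [-180.      0.27    8.3 ] open 0.194 F [ 0.5 -1.   0.3]
(0.6082, 0.1238, 0.075, 8.4) -> [0.0018, -0.0013, -0.0023, -0.0017]
(0.6082, 0.1238, 0.0455, 8.4) -> [0.0018, -0.0013, 0.0272, -0.0017]
blk ctr [ 0.4604 -0.2548] size [0.0678 0.0607] ang 74.6 px [382.1 217.2]
blk ctr [ 0.4602 -0.2547] size [0.0681 0.0608] ang 74.3 px [381.9 217.1]
blk ctr [ 0.4595 -0.2548] size [0.0684 0.0625] ang 74.6 px [381.9 217.3]
```

View pics/crop4.png

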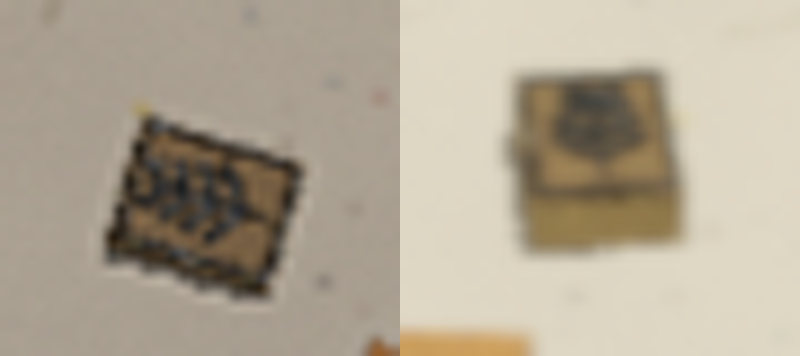

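```bash
python3 - <<'E'
from h import *
s=snap('side');c=snap('top')
K=[(115,78),(262,72),(282,185),(130,190)]
P=np.array([ray(s,308+u/8.89-.5,235+v/8.9-.5,.024)[:2] for u,v in K]);print(P.round(4).tolist(),P.mean(0))
for i in range(4):
  d=P[(i+1)%4]-P[i];print(np.linalg.norm(d).round(4),np.degrees(np.arctan2(d[1],d[0])).round(1))
P=np.array([ray(c,360+u/8.89-.5,195+v/8.9-.5,.024)[:2] for u,v in[(148,120),(300,165)]]);m=P.mean(0);d=P[1]-P[0];n=np.array([d[1],-d[0]])/np.linalg.norm(d)
print('top',m,np.linalg.norm(d),np.degrees(np.arctan2(*d[::-1])),'ctr',m+n*.025,m-n*.025)
E
```

```text
[[0.4401, -0.2284], [0.4863, -0.2432], [0.4687, -0.2985], [0.4229, -0.283]] [ 0.45452453 -0.26327241]
0.0485 -17.9
0.058 -107.6
0.0483 161.3
0.0573 72.5
top [ 0.48193279 -0.26406026] 0.060263787821812805 -106.42517551317464 ctr [ 0.45795304 -0.25699119] [ 0.50591253 -0.27112934]
```

Call:
step_arm:
  motion: [0,0,0.012,0,0,0,0.02,0,0,0,0.026,0,0,0,0.03,0,0,0,0.0305,0,0,0,0.0305,0]

```text
time: 12.65
eef_pos: [0.6082, 0.124, 0.0449]
orientation: [180.0, -0.0, 8.4]
force: [-4.9, -1.6, 14.3]
opening: 0.196
```

Call:
step_arm:
  motion: [0,0,0,0,0,0,0,0,0,0,0,0,0,0,-0.04,0,0,0,-0.1,0,0,0,-0.105,0,0,0,-0.105,0]
  fingers: 0.6

```text
time: 13.52
eef_pos: [0.6081, 0.1239, 0.1493]
orientation: [180.0, -0.0, 8.4]
force: [0.2, -0.6, -0.9]
opening: 0.397
```

```bash
python3 - <<'E'
from h import *
s=snap('side')
blob(s,(285,265,330,300),.006,lambda H,S,v:(S>90)&(v>120),name='cardside')
# silhouette of block: hull; test predicted silhouette extents for candidate centres
u0,v0,u1,v1=308,235,353,275
r,k,w=blob(s,(u0,v0,u1,266),.024,lambda H,S,v:(v<150),name='blkside')
c=snap('top');r2,k2,w2=blob(c,(366,200,400,232),.024,lambda H,S,v:(v<90)|((S>60)&(v>50)),name='blktop')
for cam,kk in((s,k),(c,k2)):
    print('seen',np.round([kk.min(0),kk.max(0)],1).tolist())
    for x,y in((.4545,-.263),(.459,-.259),(.4645,-.258)):
        a=np.radians(-16);pts=np.array([proj(cam,(x+np.cos(a)*i-np.sin(a)*j,y+np.sin(a)*i+np.cos(a)*j,z)) for i in(-.025,.025) for j in(-.032,.032) for z in(0,.024)])
        print(x,y,np.round([pts.min(0),pts.max(0)],1).tolist())
go()
E
```

```text
cardside ctr [ 0.362  -0.3508] size [0.0769 0.0569] ang 65.4 px [310.8 281.9]
blkside ctr [ 0.4476 -0.2757] size [0.0849 0.0514] ang 72.6 px [329.4 252.4]
blktop ctr [ 0.4592 -0.2547] size [0.0684 0.0619] ang 74.6 px [381.9 217.2]
seen [[320.1, 242.9], [338.6, 262.1]]
0.4545 -0.263 [[319.7, 241.7], [339.9, 263.3]]
0.459 -0.259 [[320.6, 240.6], [340.7, 262.1]]
0.4645 -0.258 [[322.2, 240.0], [342.3, 261.4]]
seen [[371.6, 206.1], [393.1, 227.6]]
0.4545 -0.263 [[372.6, 208.9], [395.5, 229.0]]
0.459 -0.259 [[371.4, 207.6], [394.3, 227.7]]
0.4645 -0.258 [[371.1, 206.0], [394.0, 226.1]]
t 13.62 pos [0.6074 0.1238 0.148 ] rpy [-1.8e+02  1.2e-01  8.4e+00] open 0.398 F [0.4 0.8 0.3]
```

```bash
python3 - <<'E'
from h import *
go((.460,-.257,.15,74),(.460,-.257,.026,74))
E
```

```text
t 13.62 pos [0.6074 0.1238 0.148 ] rpy [-1.8e+02  1.2e-01  8.4e+00] open 0.398 F [0.4 0.8 0.3]
(0.46, -0.257, 0.15, 74) -> [-0.2015, 0.3552, -0.002, -1.1449]
(0.46, -0.257, 0.026, 74) -> [-0.2015, 0.3552, 0.122, -1.1449]
```

Call:
step_arm:
  motion: [-0.202,0.3555,0,-1.145,-0.202,0.3555,0,-1.145,-0.202,0.3555,0,-1.145,-0.202,0.3555,0,-1.145,-0.202,0.3555,0,-1.145,-0.202,0.3555,0,-1.145,-0.202,0.3555,0,-1.145,-0.202,0.3555,0,-1.145,-0.202,0.3555,0,-1.145,-0.202,0.3555,0,-1.145]
  fingers: 0

```text
time: 14.88
eef_pos: [0.4604, -0.2561, 0.1487]
orientation: [-179.9, -0.0, 74.0]
force: [0.4, 0.6, -0.5]
opening: 0.996
```

```bash
python3 - <<'E'
from h import *
go((.460,-.257,.15,74),(.460,-.257,.026,74))
c=snap('top')
a=cv2.resize(c['frame'][140:205,245:345],None,fx=7,fy=7,interpolation=cv2.INTER_CUBIC)
cv2.imwrite('pics/crop5.png',a[:,:,::-1])
for t in(130,):
  blob(c,(262,150,284,198),.045,lambda H,S,v:(S>70)&(v>t),name='bearL')
  blob(c,(304,148,322,190),.045,lambda H,S,v:(S>70)&(v>t),name='bearR')
E
```

```text
t 14.88 pos [ 0.4604 -0.2561  0.1487] rpy [-1.7994e+02 -4.0000e-02  7.4000e+01] open 0.996 F [ 0.4  0.6 -0.5]
(0.46, -0.257, 0.15, 74) -> [-0.001, -0.0001, -0.0013, 0.0]
(0.46, -0.257, 0.026, 74) -> [-0.001, -0.0001, 0.1227, 0.0]
bearL ctr [0.6431 0.0965] size [0.0232 0.0242] ang 1.7 px [280.1 162. ]
bearR ctr [ 0.6302 -0.0258] size [0.0989 0.0176] ang 8.0 px [315.2 166.4]
```

View pics/crop5.png

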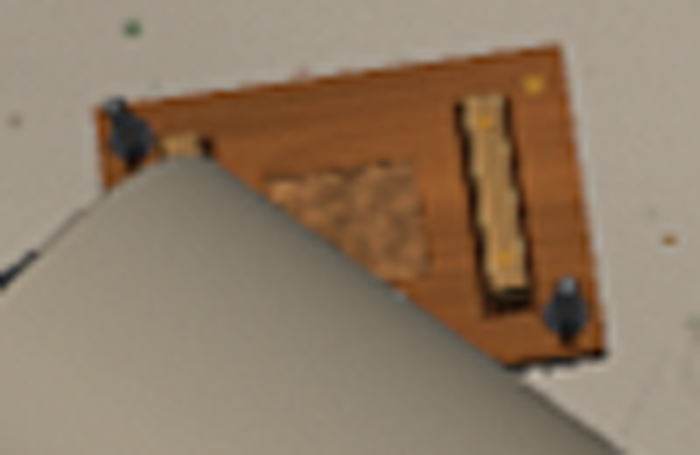

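The right bearer is in its channel: measured centre (0.6302, -0.0258) at top height 0.045, yaw 8.0°. The left one is mostly hidden by the arm at about (180,145) of the crop. Next I grasp the block.

Call:
step_arm:
  motion: [-0.0005,0,0.05,0,-0.0005,0,0.1,0,-0.0005,0,0.1225,0,-0.0005,0,0.1225,0,-0.0005,0,0.1225,0]

```text
time: 15.55
eef_pos: [0.4609, -0.2575, 0.0276]
orientation: [179.9, 0.0, 74.1]
force: [-0.3, -0.1, 1.2]
opening: 0.998
```

Call:
step_arm:
  motion: [0,0,0,0,0,0,0,0,0,0,0,0,0,0,0,0,0,0,0,0,0,0,0,0]
  fingers: 1

```text
time: 16.3
eef_pos: [0.4601, -0.2578, 0.0268]
orientation: [180.0, 0.0, 74.0]
force: [-0.3, -0.5, 4.0]
opening: 0.545
```

```bash
python3 - <<'E'
from h import *
s=snap('side')
cv2.imwrite('pics/crop6.png',cv2.resize(s['frame'][195:285,260:380],None,fx=5,fy=5,interpolation=cv2.INTER_CUBIC)[:,:,::-1])
go((.6192,.0491,.15,98.4),(.6192,.0491,.075,98.4))
E
```

```text
t 16.35 pos [ 0.4601 -0.2578  0.0268] rpy [180.     0.    74.01] open 0.546 F [-1.3  0.5  4.5]
(0.6192, 0.0491, 0.15, 98.4) -> [0.3389, 0.0683, -0.1232, -0.4257]
(0.6192, 0.0491, 0.075, 98.4) -> [0.3389, 0.0683, -0.0482, -0.4257]
```

View pics/crop6.png

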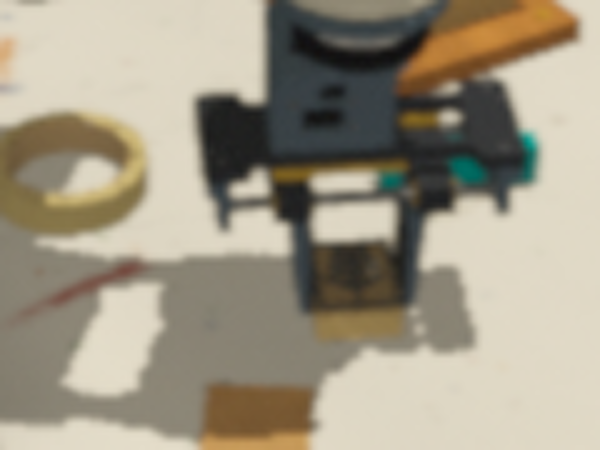

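Call:
step_arm:
  motion: [0,0,-0.06,0,0,0,-0.12,0,0.3389,0.0683,-0.1232,-0.4257,0.3389,0.0683,-0.1232,-0.4257,0.3389,0.0683,-0.1232,-0.4257,0.3389,0.0683,-0.1232,-0.4257,0.3389,0.0683,-0.1232,-0.4257,0.3389,0.0683,-0.1232,-0.4257,0.3389,0.0683,-0.1232,-0.4257,0.3389,0.0683,-0.1232,-0.4257,0.3389,0.0683,-0.08,-0.4257,0.3389,0.0683,-0.048,-0.4257,0.3389,0.0683,-0.048,-0.4257,0.3389,0.0683,-0.048,-0.4257]

```text
time: 18.1
eef_pos: [0.6196, 0.0485, 0.076]
orientation: [179.9, 0.0, 98.3]
force: [0.1, 0.8, -0.4]
opening: 0.548
```

```bash
python3 - <<'E'
from h import *
s=snap('side')
p=ray(s,260+360/5-.5,195+340/5-.5,0)[:2]+[.0045,.0065];d=p-np.array([.4601,-.2578]);print('near edge from TCP',p,'along y',d@[np.cos(np.radians(74)),np.sin(np.radians(74))])
cv2.imwrite('pics/crop7.png',cv2.resize(s['frame'][135:225,280:400],None,fx=5,fy=5,interpolation=cv2.INTER_CUBIC)[:,:,::-1])
go((.6192,.0491,.041,98.4))
E
```

```text
near edge from TCP [ 0.45225626 -0.28690567] along y -0.030140197364315675
t 18.15 pos [0.6199 0.0487 0.0762] rpy [1.7989e+02 2.0000e-02 9.8360e+01] open 0.547 F [-0.2  1.2 -0.2]
(0.6192, 0.0491, 0.041, 98.4) -> [0.0005, -0.0006, 0.0352, -0.0007]
```

View pics/crop7.png

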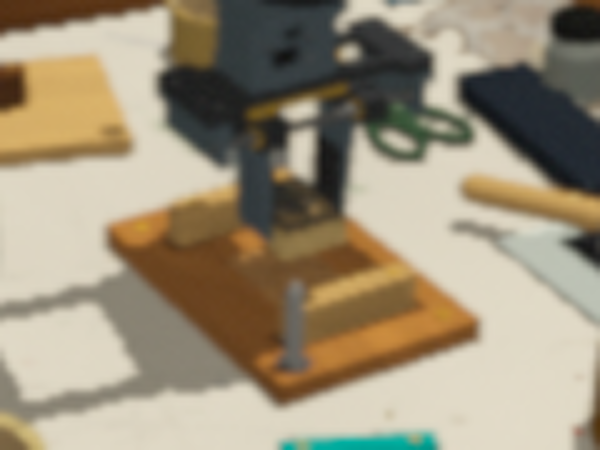

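Both bearers are in their channels, and the block is held over the pocket centred to within about 2 mm. I'll lower it.

Call:
step_arm:
  motion: [0.0003,0,0.012,0,0.0003,0,0.022,0,0.0003,0,0.03,0,0.0003,0,0.0335,0,0.0003,0,0.034,0,0.0003,0,0.034,0]

```text
time: 18.9
eef_pos: [0.6186, 0.0495, 0.0413]
orientation: [-180.0, -0.0, 98.4]
force: [-6.5, 0.3, 17.0]
opening: 0.544
```

Call:
step_arm:
  motion: [0,0,0,0,0,0,0,0,0,0,0,0,0,0,-0.04,0,0,0,-0.1,0,0,0,-0.109,0,0,0,-0.109,0]
  fingers: 0.15

```text
time: 19.77
eef_pos: [0.6193, 0.0495, 0.15]
orientation: [179.9, 0.0, 98.4]
force: [-0.7, -0.1, 0.1]
opening: 0.852
```

```bash
python3 - <<'E'
from h import *
go((.3664,-.3443,.12,65.3),(.3664,-.3443,.0215,65.3))
E
```

```text
t 19.77 pos [0.6193 0.0495 0.15  ] rpy [1.7994e+02 1.0000e-02 9.8400e+01] open 0.852 F [-0.7 -0.1  0.1]
(0.3664, -0.3443, 0.12, 65.3) -> [-0.3526, -0.3077, 0.03, 0.5777]
(0.3664, -0.3443, 0.0215, 65.3) -> [-0.3526, -0.3077, 0.1285, 0.5777]
```

Call:
step_arm:
  motion: [-0.3526,-0.3077,0,0.5777,-0.3526,-0.3077,0,0.5777,-0.3526,-0.3077,0,0.5777,-0.3526,-0.3077,0,0.5777,-0.3526,-0.3077,0,0.5777,-0.3526,-0.3077,0,0.5777,-0.3526,-0.3077,0,0.5777,-0.3526,-0.3077,0,0.5777,-0.3526,-0.3077,0,0.5777,-0.3526,-0.3077,0.04,0.5777,-0.3526,-0.3077,0.09,0.5777,-0.3526,-0.3077,0.115,0.5777,-0.3526,-0.3077,0.115,0.5777]
  fingers: 0

```text
time: 21.4
eef_pos: [0.3655, -0.3421, 0.0327]
orientation: [-179.7, -0.1, 65.3]
force: [-0.7, 0.8, 0.7]
opening: 1.0
```

```bash
python3 - <<'E'
from h import *
c=snap('top');s=snap('side')
cv2.imwrite('pics/crop8.png',np.hstack([cv2.resize(c['frame'][140:205,250:345],(475,325),interpolation=cv2.INTER_CUBIC),cv2.resize(s['frame'][235:300,280:345],(325,325),interpolation=cv2.INTER_CUBIC)])[:,:,::-1])
for t in (120,130):
  blob(c,(262,150,284,198),.045,lambda H,S,v:(S>70)&(v>t),name='bearL')
  blob(c,(304,148,322,190),.045,lambda H,S,v:(S>70)&(v>t),name='bearR')
go((.3664,-.3443,.0215,65.3))
E
```

```text
bearL ctr [0.5901 0.1206] size [0.1386 0.0752] ang 1.5 px [272.8 177.5]
bearR ctr [ 0.6238 -0.0161] size [0.1486 0.0617] ang 0.4 px [313.3 168.2]
bearL ctr [0.5432 0.119 ] size [0.0445 0.0744] ang 1.5 px [270.4 191. ]
bearR ctr [ 0.6305 -0.0257] size [0.0996 0.0177] ang 8.0 px [315.2 166.4]
t 21.5 pos [ 0.3665 -0.3436  0.0348] rpy [-1.7996e+02 -2.0000e-02  6.5340e+01] open 1.002 F [0.1 0.2 1.4]
(0.3664, -0.3443, 0.0215, 65.3) -> [-0.0006, 0.0002, 0.0133, 0.0007]
```

View pics/crop8.png

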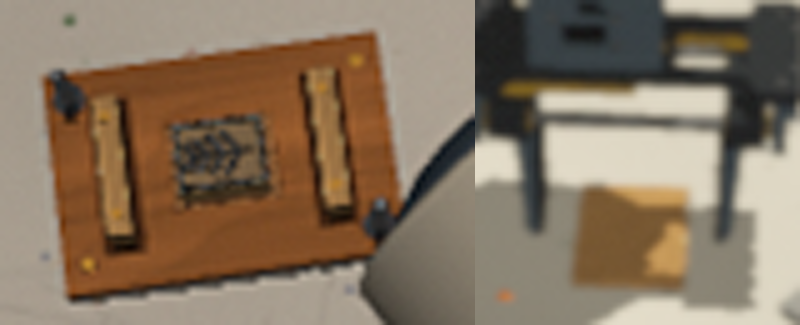

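The block and both bearers are seated, and the jaws straddle the card evenly. I'll go down and grip it.

Call:
step_arm:
  motion: [-0.0003,0,0.008,0,-0.0003,0,0.0135,0,-0.0003,0,0.014,0,-0.0003,0,0.014,0]

```text
time: 22.0
eef_pos: [0.3661, -0.3446, 0.0208]
orientation: [180.0, 0.0, 65.3]
force: [0.4, -0.2, 0.1]
opening: 0.998
```

Call:
step_arm:
  motion: [0,0,0,0,0,0,0,0,0,0,0,0,0,0,0,0,0,0,0,0,0,0,0,0]
  fingers: 1

```text
time: 22.75
eef_pos: [0.3661, -0.3446, 0.0208]
orientation: [180.0, 0.0, 65.3]
force: [-0.2, -0.1, 2.4]
opening: 0.654
```

```bash
python3 - <<'E'
from h import *
c=snap('top')
for t in(70,90):
  blob(c,(285,155,308,185),.039,lambda H,S,v:(S<90)|(v<t),name='blk')
go((.6192,.0495,.15,98.4),(.6192,.0495,.09,98.4))
E
```

```text
blk ctr [0.6142 0.0487] size [0.0587 0.0625] ang 9.0 px [293.6 171.3]
blk ctr [0.6133 0.0482] size [0.0612 0.064 ] ang 8.2 px [293.6 171.6]
t 22.8 pos [ 0.3661 -0.3446  0.0208] rpy [180.    0.   65.3] open 0.652 F [-0.4  0.3  2. ]
(0.6192, 0.0495, 0.15, 98.4) -> [0.4638, 0.0653, -0.1292, -0.5777]
(0.6192, 0.0495, 0.09, 98.4) -> [0.4638, 0.0653, -0.0692, -0.5777]
```

Call:
step_arm:
  motion: [0,0,-0.05,0,0,0,-0.11,0,0.4638,0.0653,-0.1292,-0.5777,0.4638,0.0653,-0.1292,-0.5777,0.4638,0.0653,-0.1292,-0.5777,0.4638,0.0653,-0.1292,-0.5777,0.4638,0.0653,-0.1292,-0.5777,0.4638,0.0653,-0.1292,-0.5777,0.4638,0.0653,-0.1292,-0.5777,0.4638,0.0653,-0.1292,-0.5777,0.4638,0.0653,-0.1292,-0.5777,0.4638,0.0653,-0.1292,-0.5777,0.4638,0.0653,-0.1,-0.5777,0.4638,0.0653,-0.07,-0.5777,0.4638,0.0653,-0.05,-0.5777,0.4638,0.0653,-0.05,-0.5777,0.4638,0.0653,-0.05,-0.5777]

```text
time: 24.92
eef_pos: [0.6194, 0.0488, 0.0716]
orientation: [180.0, 0.0, 98.3]
force: [-0.2, 0.3, 0.3]
opening: 0.652
```

```bash
python3 - <<'E'
from h import *
s=snap('side')
cv2.imwrite('pics/crop9.png',cv2.resize(s['frame'][135:225,280:400],None,fx=5,fy=5,interpolation=cv2.INTER_CUBIC)[:,:,::-1])
go((.6192,.0495,.06,98.4))
E
```

```text
t 24.98 pos [0.6196 0.049  0.0718] rpy [1.7993e+02 1.0000e-02 9.8370e+01] open 0.652 F [ 0.3 -0.5 -0.5]
(0.6192, 0.0495, 0.06, 98.4) -> [0.0005, -0.0003, 0.0118, -0.0006]
```

View pics/crop9.png

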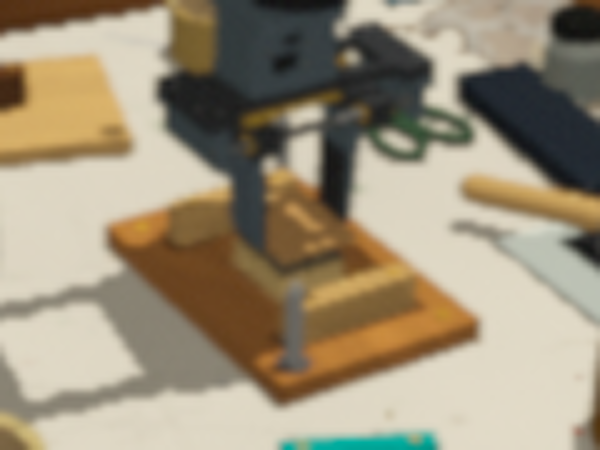

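The card is level in the jaws, directly over the block. I'll lower it and release.

Call:
step_arm:
  motion: [0,0,0.006,0,0,0,0.01,0,0,0,0.0112,0,0,0,0.0112,0,0,0,0.0112,0]

```text
time: 25.6
eef_pos: [0.6191, 0.0495, 0.0598]
orientation: [-180.0, 0.0, 98.4]
force: [-2.5, -0.6, 6.3]
opening: 0.652
```

Call:
step_arm:
  motion: [0,0,0,0,0,0,0,0,0,0,0,0,0,0,0,0,0,0,-0.03,0,0,0,-0.08,0,0,0,-0.14,0,0,0,-0.14,0]
  fingers: 0.1

```text
time: 26.6
eef_pos: [0.6216, 0.0495, 0.2044]
orientation: [179.5, 0.1, 98.4]
force: [1.5, -0.4, -0.5]
opening: 0.901
```

```bash
python3 - <<'E'
from h import *
go((.4818,.3602,.2,170.4),(.4818,.3602,.12,170.4),(.4818,.3602,.038,170.4))
E
```

```text
t 26.6 pos [0.6216 0.0495 0.2044] rpy [1.7954e+02 7.0000e-02 9.8400e+01] open 0.901 F [ 1.5 -0.4 -0.5]
(0.4818, 0.3602, 0.2, 170.4) -> [0.3278, -0.0929, 0.0044, -1.2566]
(0.4818, 0.3602, 0.12, 170.4) -> [0.3278, -0.0929, 0.0844, -1.2566]
(0.4818, 0.3602, 0.038, 170.4) -> [0.3278, -0.0929, 0.1664, -1.2566]
```

```bash
python3 - <<'E'
from h import *
c=snap('top')
cv2.imwrite('pics/crop10.png',cv2.resize(c['frame'][165:255,165:265],None,fx=6,fy=6,interpolation=cv2.INTER_CUBIC)[:,:,::-1])
for t in(110,130,140): blob(c,(165,165,240,252),.015,lambda H,S,v:(S>70)&(v>t),name='platetop')
for t in(25,35,45): blob(c,(190,188,212,228),.049,lambda H,S,v:(v>t)&(v<110)&(S>100),name='handtop')
E
```

```text
platetop ctr [0.544  0.3575] size [0.1523 0.1183] ang 80.4 px [204.7 191.8]
platetop ctr [0.5449 0.3579] size [0.1512 0.1166] ang 80.4 px [204.7 191.5]
platetop ctr [0.5455 0.3583] size [0.1504 0.1157] ang 80.5 px [204.7 191.4]
handtop ctr [0.5066 0.3558] size [0.0369 0.0455] ang 77.7 px [202.7 200.9]
handtop ctr [0.5066 0.3558] size [0.0369 0.0455] ang 77.7 px [202.7 200.8]
handtop ctr [0.5066 0.3558] size [0.0369 0.0455] ang 77.7 px [202.7 200.5]
```

View pics/crop10.png

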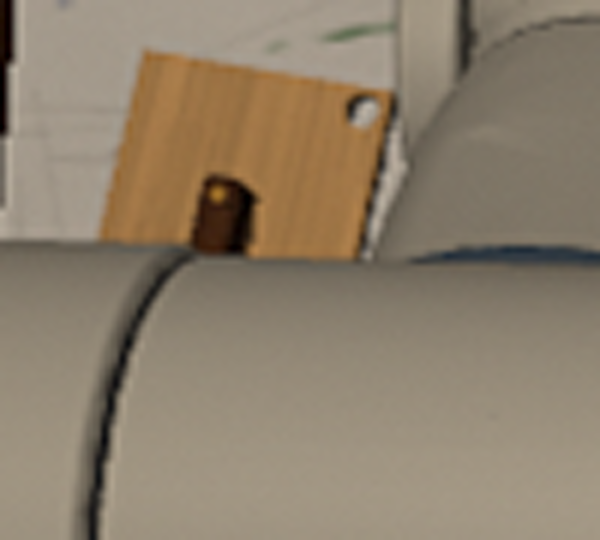

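The elbow hides half the platen here, but the picture from the start (same camera) shows it whole. I'll measure on that one.

```bash
python3 - <<'E'
from h import *
c=snap('top');c['frame']=cv2.imread('pics/top0.png')[:,:,::-1].copy()
for t in(130,140): r,k,w=blob(c,(165,165,240,252),.015,lambda H,S,v:(S>70)&(v>t),name='platetop')
# holes: table-bright (low sat) blobs near the corners within the plate
for n,b in dict(h1=(220,176,231,189),h2=(171,230,183,241)).items():
    for t in(70,85): blob(c,b,.015,lambda H,S,v:S<t,S=6,name=n+str(t))
for t in(50,70): blob(c,(190,188,212,228),.049,lambda H,S,v:(v<t),name='hand')
ctr=np.array([.487,.3675]);a=np.radians(80.4)
for n,l in dict(hole1=(.06,.102,.015),hole2=(-.06,-.102,.015),ht=(0,.045,.049),hb=(0,-.045,.049)).items():
    print(n,proj(c,[*(ctr+[l[0]*np.cos(a)-l[1]*np.sin(a),l[0]*np.sin(a)+l[1]*np.cos(a)]),l[2]]).round(1))
cv2.imwrite('pics/crop11.png',cv2.resize(c['frame'][168:250,168:236],None,fx=7,fy=7,interpolation=cv2.INTER_CUBIC)[:,:,::-1])
E
```

```text
platetop ctr [0.487  0.3678] size [0.1512 0.2343] ang 80.3 px [199.5 210.5]
platetop ctr [0.4879 0.368 ] size [0.1503 0.2324] ang 80.4 px [197.3 215.2]
h170 ctr [0.5957 0.2914] size [0.0157 0.0389] ang 0.4 px [225.4 177.2]
h185 ctr [0.5951 0.2913] size [0.0169 0.039 ] ang 0.4 px [225.4 177.3]
h270 ctr [0.3932 0.4469] size [0.0371 0.0432] ang 0.5 px [174.5 236.6]
h285 ctr [0.3932 0.4469] size [0.0371 0.0432] ang 0.5 px [174.6 236.6]
hand ctr [0.4823 0.3601] size [0.0298 0.0904] ang 79.6 px [201.4 209.5]
hand ctr [0.4819 0.3604] size [0.0322 0.0929] ang 80.3 px [200.3 207.9]
hole1 [177.5 234.1]
hole2 [224.7 182.8]
ht [195.3 219.4]
hb [201.5 193.6]
```

View pics/crop11.png

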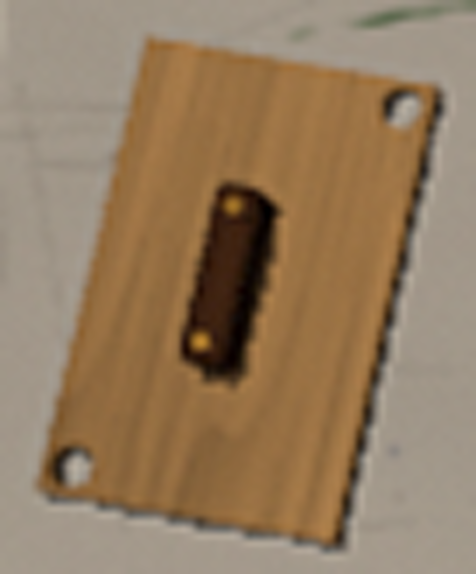

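The platen sits at (0.4875, 0.368), yaw 80.4°. The predicted handle mid-point (198.4, 206.5) and hole pixels match the picture to within 0.6 px.

```bash
python3 - <<'E'
from h import *
go((.4875,.368,.2,170.4),(.4875,.368,.12,170.4),(.4875,.368,.038,170.4))
E
```

```text
t 26.7 pos [0.6192 0.0495 0.1999] rpy [1.7995e+02 1.0000e-02 9.8400e+01] open 0.902 F [-0.6  0.2 -0.7]
(0.4875, 0.368, 0.2, 170.4) -> [0.3343, -0.0838, -0.0001, -1.2566]
(0.4875, 0.368, 0.12, 170.4) -> [0.3343, -0.0838, 0.0799, -1.2566]
(0.4875, 0.368, 0.038, 170.4) -> [0.3343, -0.0838, 0.1619, -1.2566]
```

Call:
step_arm:
  motion: [0.3343,-0.0838,0,-1.2566,0.3343,-0.0838,0,-1.2566,0.3343,-0.0838,0,-1.2566,0.3343,-0.0838,0,-1.2566,0.3343,-0.0838,0,-1.2566,0.3343,-0.0838,0,-1.2566,0.3343,-0.0838,0,-1.2566,0.3343,-0.0838,0,-1.2566,0.3343,-0.0838,0,-1.2566,0.3343,-0.0838,0.06,-1.2566,0.3343,-0.0838,0.1,-1.2566,0.3343,-0.0838,0.1,-1.2566]
  fingers: 0.35

```text
time: 28.2
eef_pos: [0.4861, 0.3665, 0.097]
orientation: [-179.8, -0.2, 170.2]
force: [-0.8, 0.5, 0.1]
opening: 0.646
```

```bash
python3 - <<'E'
from h import *
go((.4875,.368,.038,170.4))
c=snap('top')
for t in(120,130):blob(c,(280,150,309,190),.045,lambda H,S,v:(S>100)&(v>t),name='card')
for t in(120,130):
  blob(c,(262,150,284,198),.045,lambda H,S,v:(S>70)&(v>t),name='bearL')
cv2.imwrite('pics/crop12.png',cv2.resize(c['frame'][140:205,170:345],None,fx=4.5,fy=4.5,interpolation=cv2.INTER_CUBIC)[:,:,::-1])
E
```

```text
t 28.2 pos [0.4861 0.3665 0.097 ] rpy [-179.79   -0.25  170.24] open 0.646 F [-0.8  0.5  0.1]
(0.4875, 0.368, 0.038, 170.4) -> [-0.0011, 0.0017, 0.059, -0.0028]
card ctr [0.6196 0.0476] size [0.1417 0.0999] ang 0.8 px [293.2 165.1]
card ctr [0.626  0.0469] size [0.0755 0.1147] ang 11.8 px [293.8 168.1]
bearL ctr [0.5901 0.1206] size [0.1386 0.0752] ang 1.5 px [272.6 177.4]
bearL ctr [0.5432 0.119 ] size [0.0445 0.0744] ang 1.5 px [271.  191.4]
```

View pics/crop12.png

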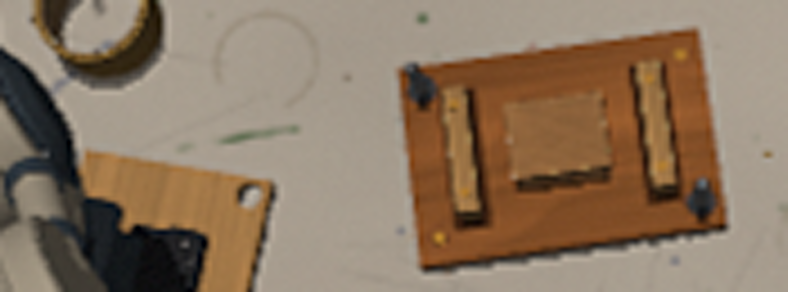

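The press is fully loaded, with the card square on the block. Next I grip the platen's handle.

Call:
step_arm:
  motion: [0,0,0.04,0,0,0,0.06,0,0,0,0.062,0,0,0,0.062,0,0,0,0.062,0]

```text
time: 28.88
eef_pos: [0.4883, 0.3684, 0.039]
orientation: [179.9, 0.1, 170.4]
force: [0.5, 0.2, -1.0]
opening: 0.649
```

Call:
step_arm:
  motion: [0,0,0,0,0,0,0,0,0,0,0,0,0,0,0,0,0,0,0,0]
  fingers: 1

```text
time: 29.5
eef_pos: [0.4874, 0.3679, 0.0375]
orientation: [-180.0, -0.0, 170.4]
force: [-0.5, -0.4, 1.2]
opening: 0.261
```

```bash
python3 - <<'E'
from h import *
c=snap('top');a=np.radians(8.4);C=np.array([.6192,.0491])
for l in((.06,.102),(-.06,-.102)):
    P=C+[l[0]*np.cos(a)-l[1]*np.sin(a),l[0]*np.sin(a)+l[1]*np.cos(a)]
    print('post',P.round(4),[proj(c,[*P,z]).round(1).tolist() for z in(.018,.08)])
for n,b in dict(p1=(256,150,270,168),p2=(318,176,333,195)).items():
    r,k,w=blob(c,b,.08,lambda H,S,v:(S<95)&(v<125),S=6,name=n);print(k.min(0).round(1),k.max(0).round(1))
go((.6192,.0491,.19,98.4),(.6192,.0491,.135,98.4),(.6192,.0491,.083,98.4))
E
```

```text
post [0.6637 0.1588] [[263.2, 159.1], [260.6, 153.8]]
post [ 0.5747 -0.0606] [[325.2, 184.0], [325.4, 179.8]]
p1 ctr [0.649  0.1527] size [0.0327 0.0202] ang 37.2 px [262.6 157.9]
[259.1 153.4] [266.4 162.6]
p2 ctr [ 0.5623 -0.0623] size [0.0203 0.0262] ang 61.3 px [325.5 183.5]
[322.2 179.1] [328.4 187.4]
t 29.55 pos [0.4874 0.3679 0.0375] rpy [-1.7999e+02 -1.0000e-02  1.7040e+02] open 0.263 F [-0.7 -0.1  1.7]
(0.6192, 0.0491, 0.19, 98.4) -> [-0.1831, -0.2924, -0.1525, 1.2566]
(0.6192, 0.0491, 0.135, 98.4) -> [-0.1831, -0.2924, -0.0975, 1.2566]
(0.6192, 0.0491, 0.083, 98.4) -> [-0.1831, -0.2924, -0.0455, 1.2566]
```

Opening 23.9 mm equals the handle width, and the post pixels match my press pose. I'll lift and carry gently.

Call:
step_arm:
  motion: [0,0,-0.02,0,0,0,-0.05,0,0,0,-0.09,0,0,0,-0.13,0,0,0,-0.16,0,0,0,-0.1625,0,0,0,-0.1625,0]

```text
time: 30.42
eef_pos: [0.4869, 0.3677, 0.1987]
orientation: [-179.9, -0.1, 170.4]
force: [-1.4, -1.4, -5.0]
opening: 0.267
```

Call:
step_arm:
  motion: [-0.0122,-0.0195,0,0.0838,-0.0305,-0.0487,0,0.2094,-0.0488,-0.078,0,0.3351,-0.0671,-0.1072,0,0.4607,-0.0854,-0.1365,0,0.5864,-0.1037,-0.1657,0,0.712,-0.122,-0.1949,0,0.8377,-0.1403,-0.2242,0,0.9634,-0.1586,-0.2534,0,1.089,-0.1745,-0.2788,0,1.2,-0.1831,-0.2924,0,1.2566,-0.1831,-0.2924,0,1.2566,-0.1831,-0.2924,0,1.2566]

```text
time: 32.05
eef_pos: [0.6186, 0.05, 0.1994]
orientation: [-179.9, -0.0, 98.5]
force: [0.0, 0.6, -3.9]
opening: 0.26
```

```bash
python3 - <<'E'
from h import *
s=snap('side')
go((.6192,.0491,.13,98.4),(.6192,.0491,.083,98.4))
cv2.imwrite('pics/crop13.png',cv2.resize(s['frame'][75:225,240:430],None,fx=4,fy=4,interpolation=cv2.INTER_CUBIC)[:,:,::-1])
E
```

```text
t 32.1 pos [0.6187 0.0501 0.1996] rpy [-1.7995e+02 -2.0000e-02  9.8510e+01] open 0.263 F [-0.5  0.4 -4.3]
(0.6192, 0.0491, 0.13, 98.4) -> [-0.001, 0.0003, 0.0696, 0.002]
(0.6192, 0.0491, 0.083, 98.4) -> [-0.001, 0.0003, 0.1166, 0.002]
```

View pics/crop13.png

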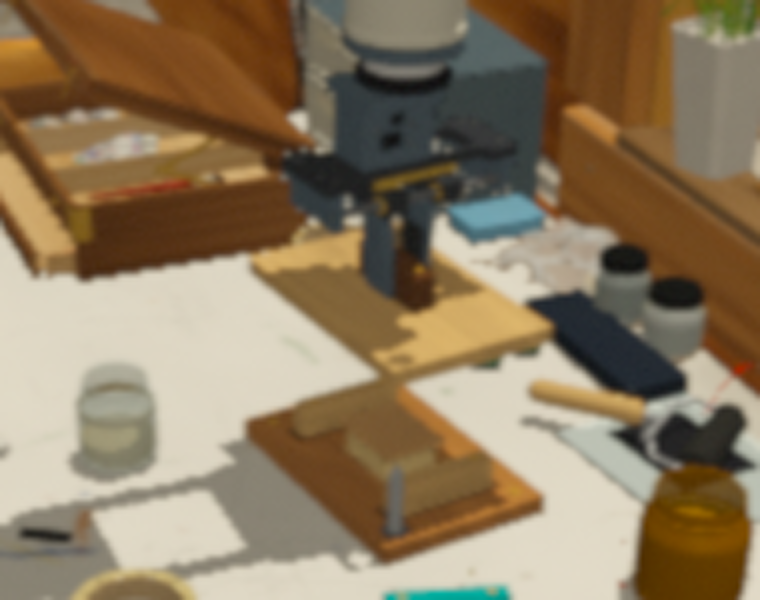

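```bash
python3 - <<'E'
from h import *
s=snap('side');c=snap('top');a=np.radians(8.4);C=np.array([.6192,.0491])
def W(l):return C+[l[0]*np.cos(a)-l[1]*np.sin(a),l[0]*np.sin(a)+l[1]*np.cos(a)]
P=W((-.06,-.102));z=.1995-.0375+.015
print('hole pred',proj(s,[*P,z]).round(1),'seen 340.0 163.8; tip pred',proj(s,[*P,.08]).round(1),'seen 338.8 191.5')
h=ray(s,340,163.8,z)[:2];t=ray(s,338.8,191.5,.08)[:2];print('hole-tip world',(h-t).round(4))
# silhouette of platen corners in side view
for l in((-.075,-.116),(.075,-.116),(-.075,.116)): print(l,((proj(s,[*W(l),z])-[239.5,74.5])*4).round(0), 'bed',((proj(s,[*W((np.sign(l[0])*.08,np.sign(l[1])*.12)),.018])-[239.5,74.5])*4).round(0))
E
```

```text
hole pred [340.5 163.3] seen 340.0 163.8; tip pred [339.6 189.9] seen 338.8 191.5
hole-tip world [0.0034 0.0056]
(-0.075, -0.116) [398. 367.] bed [389. 543.]
(0.075, -0.116) [556. 322.] bed [549. 490.]
(-0.075, 0.116) [252. 253.] bed [247. 413.]
```

The platen is level over the press. The views agree on alignment to within about a pixel, so I'll lower it and watch the force.

Call:
step_arm:
  motion: [0,0,0.02,0,0,0,0.05,0,0,0,0.07,0,0,0,0.0745,0,0,0,0.0745,0,0,0,0.0745,0]

```text
time: 32.95
eef_pos: [0.6198, 0.0492, 0.1265]
orientation: [179.9, 0.0, 98.4]
force: [-0.4, 0.7, -4.5]
opening: 0.259
```

Call:
step_arm:
  motion: [0,0,0.003,0,0,0,0.006,0,0,0,0.009,0,0,0,0.011,0,0,0,0.013,0,0,0,0.013,0]

```text
time: 33.7
eef_pos: [0.6192, 0.0491, 0.1124]
orientation: [-180.0, -0.0, 98.4]
force: [-0.1, 1.7, -4.6]
opening: 0.264
```

The underside is now at 0.075 m, 5 mm below the post tips, and the force still only shows the platen's weight. Both posts have entered.

Call:
step_arm:
  motion: [0,0,0.004,0,0,0,0.008,0,0,0,0.012,0,0,0,0.016,0,0,0,0.018,0,0,0,0.018,0]

```text
time: 34.45
eef_pos: [0.6192, 0.0491, 0.0944]
orientation: [-180.0, -0.0, 98.4]
force: [1.0, -0.1, -3.4]
opening: 0.267
```

Call:
step_arm:
  motion: [0,0,0.004,0,0,0,0.008,0,0,0,0.0105,0,0,0,0.0115,0,0,0,0.012,0,0,0,0.012,0]

```text
time: 35.2
eef_pos: [0.6193, 0.0491, 0.0826]
orientation: [180.0, 0.0, 98.4]
force: [0.2, -0.8, -4.8]
opening: 0.261
```

Call:
step_arm:
  motion: [0,0,0.0005,0,0,0,0.001,0,0,0,0.001,0,0,0,0.001,0]

```text
time: 35.7
eef_pos: [0.6194, 0.0491, 0.0825]
orientation: [180.0, 0.0, 98.4]
force: [-4.1, -0.3, 11.4]
opening: 0.264
```

Contact came exactly at the expected height. I'll release and back off.

Call:
step_arm:
  motion: [0,0,0,0,0,0,0,0,0,0,0,0,0,0,0,0,0,0,-0.03,0,0,0,-0.08,0,0,0,-0.12,0,0,0,-0.12,0]
  fingers: 0.4

```text
time: 36.7
eef_pos: [0.6209, 0.0491, 0.2047]
orientation: [179.7, 0.1, 98.4]
force: [-0.2, -0.7, -1.3]
opening: 0.603
```

```bash
python3 - <<'E'
from h import *
go((.45,-.35,.25,98.4))
E
```

```text
t 36.7 pos [0.6209 0.0491 0.2047] rpy [1.7968e+02 5.0000e-02 9.8400e+01] open 0.603 F [-0.2 -0.7 -1.3]
(0.45, -0.35, 0.25, 98.4) -> [-0.3699, -0.2274, -0.0453, 0.0]
```

Call:
step_arm:
  motion: [-0.06,-0.035,-0.045,0,-0.12,-0.07,-0.045,0,-0.18,-0.11,-0.045,0,-0.24,-0.15,-0.045,0,-0.3,-0.18,-0.045,0,-0.37,-0.227,-0.045,0,-0.37,-0.227,-0.045,0,-0.37,-0.227,-0.045,0,-0.37,-0.227,-0.045,0]

```text
time: 37.83
eef_pos: [0.4483, -0.35, 0.2457]
orientation: [-180.0, -0.1, 98.3]
force: [0.4, 0.2, -0.8]
opening: 0.601
```

```bash
python3 - <<'E'
from h import *
c=snap('top');s=snap('side')
for t in(120,130,140): blob(c,(245,130,350,215),.060,lambda H,S,v:(S>70)&(v>t),name='platen')
c0=cv2.imread('pics/top0.png')[:,:,::-1].astype(int)
d=np.abs(c['frame'].astype(int)-c0)[218:248,246:276].mean();print('jar patch change',d)
a=cv2.resize(c['frame'][130:250,235:355],(400,400),interpolation=cv2.INTER_CUBIC)
b=cv2.resize(s['frame'][130:230,285:385],(400,400),interpolation=cv2.INTER_CUBIC)
cv2.imwrite('pics/final.png',np.hstack([a,b])[:,:,::-1])
go()
E
```

```text
platen ctr [0.6136 0.0471] size [0.1655 0.2371] ang 8.2 px [294.6 167.7]
platen ctr [0.6192 0.0479] size [0.1543 0.2371] ang 8.2 px [293.4 167.2]
platen ctr [0.62   0.0481] size [0.1526 0.2371] ang 8.2 px [290.5 167.7]
jar patch change 32.83851851851852
t 37.92 pos [ 0.4491 -0.3489  0.246 ] rpy [-1.7998e+02 -6.0000e-02  9.8450e+01] open 0.602 F [ 0.4  0.4 -0.7]
```

View pics/final.png

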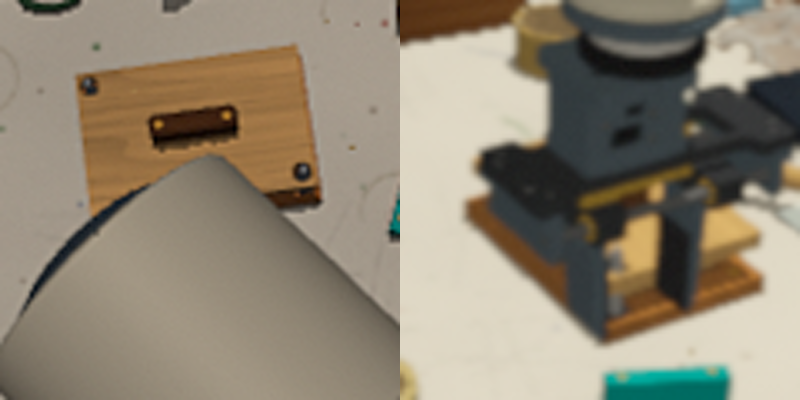

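```bash
python3 -c "
from h import *
print(job.finish_job())"
```

```text
the job is handed in; nothing more can be done
None
```

I loaded the press and handed the job in at about 38 s of the 131 s allowed. Every part is in place and released, with the arm clear of the press. No verdict was reported, so the checks below are mine.

- **Bearers:** the last crop before the platen went on shows both in their channels. The right one measured within 1 mm of its channel centre. The left one's colour mask failed, so I judged it by eye and from the contact height.
- **Block and card:** contact put the block's underside at about 15 mm, which is the pocket floor. The card looked square on top of the block.
- **Platen:** it passed over both posts with no contact force. It touched down with its underside at 45 mm, and both posts show in its holes. Its centre measured (0.620, 0.048) m with yaw 8.2°, against (0.619, 0.049) m and 8.4° for the press.
- **Water jar:** I didn't confirm its position at the end. The arm covered it in the last top view, so that picture comparison (change of 33) says nothing. The side view taken while I carried the platen shows it upright, and no move passed low near it.
- **Camera disagreement:** the side camera read about 5 to 7 mm off from the top camera, so I used the top camera's positions throughout.

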